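# Run the tube sleeves out of the gravity chute into the bin

### The job

Push the yellow bin along its guides until it is right home against its stop under the mouth of the blue chute. Then press the red pad of the lever down to lift the gate, keep it down until all three tube sleeves have rolled into the bin, and let the lever come back up so that the gate shuts. Only push the bin and the pad: do not lift the bin, do not touch the sleeves or the gate, and leave the grinder, the discs and the wrench where they lie.

Things in the scene. Friction and masses are not known exactly. Their poses are not given: they have to be found in the camera images.
- feeder: Blue steel gravity chute on dark legs, bolted to the bench (fixed). Origin on the bench below the middle of the chute's lip; x points level, uphill along the chute, away from the bin; y across, z up. Chute floor 74 mm wide, 66 mm high at the lip, rising at 14 degrees to x = 184 mm; walls 22 mm above it. Cheeks beside the lever's axle reach z = 170 mm at x = 82 to 138 mm.
- bin_stop (a point): Middle of the face of the bin's stop, a dark bar below the chute, at x = 31 mm, y = 0, z = 20 mm of the feeder. From it two dark guide strips, 14 mm high, run towards -x at y = +-61 mm to x = -117 mm (feeder), then flare out to x = -149 mm. Between them is bare bench.
- rocker (a joint): Angle of the rocking lever, rad: 0 = at rest, gate shut; 0.35 = pad fully down on its stop, gate's edge 38 mm above the chute floor. A spring returns it: 2 to 3 N down on the pad starts it, about 5 N holds it fully down. Its axle runs along the feeder's y at x = 103 mm, z = 153 mm. Sleeves pass under the gate from about 0.27 on; all three need about 1 s to run out.
- pad (a point): Middle of the upper face of the red press pad (44 x 44 mm, 9 mm thick) at the uphill end of the steel lever, beyond the chute's upper end; at rest at x = 221 mm, y = 0, z = 195 mm of the feeder, sloping 14 degrees up away from the axle. Fully pressed it is 43 mm lower and 7 mm further uphill. The space below it is free.
- gate (a point): Yellow gate plate, 52 mm wide and 48 mm high, on the downhill end of the lever, hanging in front of the first sleeve. This point is the middle of its lower edge, 6 mm above the chute floor when shut.
- bin: Yellow open plastic bin, 130 (x) x 110 (y) x 55 mm high, walls 4 mm, about 0.4 kg, loose on the bench between the guides (4 mm free each side). Origin: centre of its underside; x as the feeder's. At home its uphill end touches the stop and its origin is at x = -34 mm of the feeder; it starts drawn out 50 to 100 mm. Its outer end, to be pushed, is 65 mm from its origin towards -x.
- sleeve1: Steel tube sleeve, 30 mm in diameter, 60 mm long, 0.13 kg, lying across the chute against the gate; origin at its centre, y along its length.
- sleeve2: The next sleeve up the chute, the same.
- sleeve3: The third sleeve up the chute, the same.
- grinder: Yellow angle grinder lying on the bench, disc upwards, about 290 mm long, 77 mm high; a black side handle reaches 150 mm to its -y side. Origin on the bench under the joint of motor and gear head; x points to the head. Leave alone.
- discs: Stack of grinding discs lying flat, 115 mm in diameter, 25 mm high. Origin: centre of its underside. Leave alone.
- wrench: Steel wrench lying flat along its x, 170 mm long. Origin: under its middle. Leave alone.
Things that resemble listed ones, but are neither listed nor needed, are in the scene too. What is shaped like the sleeve2 but pink is not meant.

How it is judged:
By the outcome, as a careful person would: the job done as asked, in the order asked, and still so for the second after the job is handed in, with the robot touching nothing.
It also fails if it takes over 51 s, if anything falls off the work surface, if the arm or the gripper's body presses on something with over 40 N, if the wrist force passes 120 N, or if a joint passes its speed limit or range.

### The arm

A 6-joint arm with a two-finger parallel gripper is mounted at the origin on the work surface. World frame = base frame: x ahead of the robot, y to its left, z up, the work surface at z = 0. Lengths are in m, angles in degrees, forces in N, time in s.
With the tool pointing down it reaches from about 0.25 to 0.725 m from the base axis. Payload 9.7 kg.
Tool frame: the origin (TCP) lies midway between the tips of the shut fingers; the grasp point (between the pads) lies 19 mm behind it (bot.hold_point_z is the distance from the TCP to the grasp point, in m); z points along the fingers, y is the line along which they close (so a half turn about z gives the same grasp; the last joint's range is limited). The gripper opens to 85 mm and grips with 20 to 120 N. Pads are 22 mm wide; open, the fingers measure 114 mm over their backs; the gripper's body (76 mm by 85 mm) begins 54 mm behind the grasp point. The pads swing forward as they close: fully open they stand 13 mm farther back than shut.
Start: joints at [-72.135, 4.979, 10.078, 95.1, 0, 90], TCP at [0.169, -0.523, 0.231] pointing down, gripper open.
Joint ranges: [-179.16, 179.16], [-48.56, 103.87], [-65.8, 70.77], [-126.05, 130.52], [-82.76, 87.17], [-180, 180]. Speed limits (degrees/s): [127.2, 127.2, 147.25, 180, 180, 180].

### API

Orientations are given as [roll, pitch, yaw] about the fixed x, y, z axes, in that order (R = Rz(yaw) Ry(pitch) Rx(roll)).
In Python, from workcell import bot gives the robot as it stands.
- The arm moves only by the tool play_rows, never from a script. Its argument "steps" is a list that holds one entry, the list of rows, each a list of 4 numbers: the shift along the tool's x, y, z in m, then the turn about the tool's z in rad. In form: [[[tx, ty, tz, yaw], ...]]. A call has exactly 5 rows; each row shifts and turns the commanded pose from where the row before left it, along the tool's axes as they then stand; what a row does not reach is not made up. A row lasts 1/12 s, in which the tool goes at most 41.7 mm and 7.16 degrees, less where a joint would pass 70% of its speed; a pose out of reach is approached as far as the arm can. A call is refused whole if a number of a shift passes 0.0417 or a number of a turn 0.125, either way. A call with a gripper value outside its range is refused whole. "gripper" is the finger opening in m, from 0 to 0.0854, set as the call begins (left out, the last holds). The fingers move at their own pace and stop on an object; "squeeze" is the grip in N (left out, the last holds). Time passes only in rows, so rows that do not move let the fingers close, or fill a call up. It gives the time, the measured TCP pose, the force, the opening and the grip force at its end, in the units of the state.
- bot.get_obs(): the state, without advancing time (a new reading comes with each control period).
- bot.camera(name): name is "side" or "top" or "wrist"; returns a dict with "img" (480x640x3 uint8, blue, green, red), "vfov" (degrees; the focal length in pixels is half the picture's height over the tangent of half this angle, whatever the lens; pixels are square), "cx", "cy" (the principal point, pixels), "xyz" and "attitude" of the camera in the world. Camera axes: x right, y down, z forward; pixel columns grow to the right and rows downward; lengths in m; the calibration is good to about 2 mm. A picture is of the moment at which its call begins. There is no depth.
- bot.job_done(): hands the job in; it is judged then, once.
The state is a dict: "time": time; "q": joint angles; "qd": joint speeds; "joint_efforts": joint torques, N m; "ee_pos": TCP position; "tcp_rot": TCP orientation; "wrist_force": force on the tool from outside, world axes, zero at the start; "torque": the same for the moment, N m; "opening": finger opening in m; "grasp_force": force on a finger pad.
Only numpy, scipy, OpenCV 4.12 (cv2) and the standard library are available. Lean on these libraries where they do the work, as an engineer would, in place of code of your own. Each camera call takes 0.05 s, during which the arm holds its last target. There are 200 camera calls.

## Working session

There is one attempt and no reset: what is moved stays moved. The work goes in short steps, Python scripts to look and compute and a tool call to move; the robot and the scene stay as the last step left them, time stands still between calls to the robot, and variables do not carry over. Pictures are saved under pics/ and viewed, at most 10 in all, crops included, and the job is handed in when it is done.

Besides the shell and the picture viewer there is one more tool, called after "Request:" as name([rows], argument=value, ...), one row to a line, values as JSON. play_rows: Moves the arm, as the interface text tells. Its arguments: {"type":"object","properties":{"steps":{"type":"array","items":{"type":"array","items":{"type":"array","items":{"type":"number"}}}},"gripper":{"type":"number"},"squeeze":{"type":"number"}},"required":["steps"]}

```bash
mkdir -p pics; cat > h.py <<'E'
import numpy as np, cv2
from scipy.spatial.transform import Rotation as R
from workcell import bot
def snap(n,f):
    c=bot.camera(n); cv2.imwrite(f'pics/{f}.png',c['img']); 
    print(n,c['vfov'],c['cx'],c['cy'],c['xyz'],c['attitude'],c['img'].shape); return c
E
python3 - <<'E'
from h import *
import json
d={}
for n in('top','side'):
    c=snap(n,n+'0'); d[n]={k:(np.array(v).tolist()) for k,v in c.items() if k!='img'}
json.dump(d,open('cal.json','w'))
print(bot.get_obs())
E
```

```text
top 55.33542314647693 319.45721433282665 235.77438887426737 [0.37184301 0.02877767 0.92732421] [-167.94657136    0.22512049  -92.42843935] (480, 640, 3)
side 45.238059724417724 311.7815140326264 238.57303103798512 [0.35967406 0.73313447 0.94843162] [-139.41822147   -0.59977755 -163.22615705] (480, 640, 3)
{'time': 0.1, 'q': array([-7.21360791e+01,  5.00988621e+00,  1.00409825e+01,  9.50988908e+01,
        2.15672424e-04,  9.00006227e+01]), 'qd': array([-0.01142859, -0.08023726,  0.09996551,  0.02405236,  0.08567444,
        0.06925765]), 'joint_efforts': array([ 2.10257817e-04, -5.21561301e+01,  4.65650868e+01,  1.60391175e-02,
       -1.96136364e-05, -5.81445761e-06]), 'ee_pos': array([ 0.16866042, -0.52330565,  0.23065318]), 'tcp_rot': array([-1.79932206e+02, -2.14935475e-04,  1.78632979e+01]), 'wrist_force': array([-0.28422626, -0.55404903, -0.25558357]), 'torque': array([-0.05784699,  0.00866607,  0.06171268]), 'grasp_force': 0.0, 'opening': 0.0852491237316437}
```

View pics/top0.png

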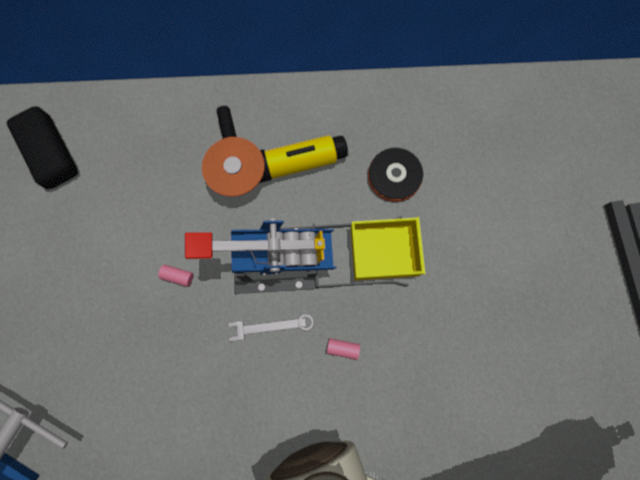

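View pics/side0.png

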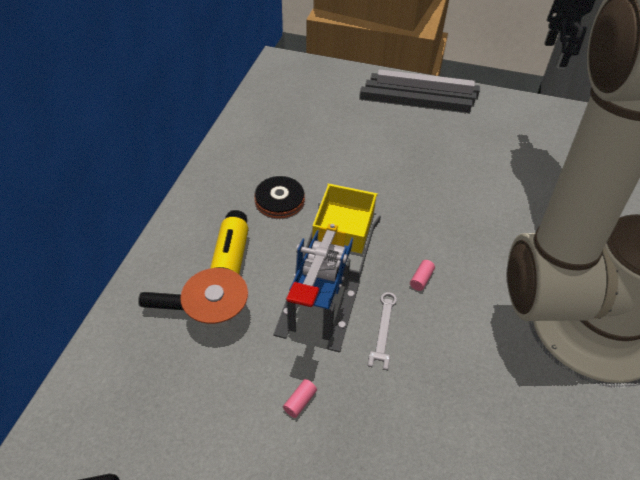

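The top view shows the red pad at (199,245), the chute at (230-335, 228-272) with its lip on the right, and the yellow bin at (352-424, 218-279). The pink cylinders at (176,275) and (343,349) are decoys. There is only one feeder and one bin, and I'll confirm both in an enlarged crop.

```bash
python3 - <<'E'
from h import *
im=cv2.imread('pics/top0.png')[205:305,175:440]
cv2.imwrite('pics/crop.png',cv2.resize(im,None,fx=3,fy=3,interpolation=cv2.INTER_CUBIC))
for n in('top0','side0'):
    h=cv2.cvtColor(cv2.imread(f'pics/{n}.png'),cv2.COLOR_BGR2HSV)
    m=(((h[...,0]<4)|(h[...,0]>176))&(h[...,1]>200)&(h[...,2]>90)).astype('uint8')
    k,l,s,c=cv2.connectedComponentsWithStats(m)
    for i in range(1,k):
        if s[i,4]>60: print(n,'red',s[i],c[i])
E
```

```text
top0 red [201 234  10  15  69] [206.49275362 238.5942029 ]
side0 red [287 282  32  24 510] [302.5254902  294.01176471]
```

View pics/crop.png

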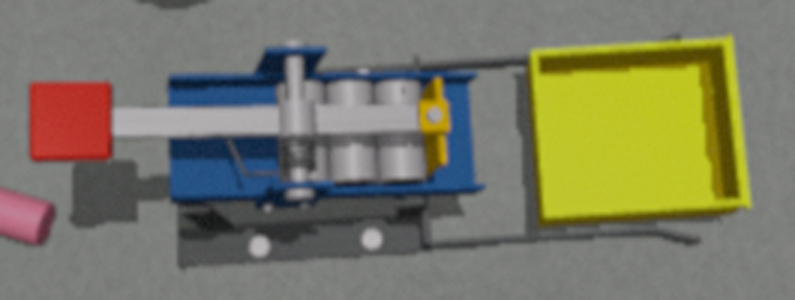

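```bash
cat > fit.py <<'E'
import numpy as np, json
from scipy.spatial.transform import Rotation as R
from scipy.optimize import least_squares
cal=json.load(open('cal.json'))
def proj(n,P):
    c=cal[n]; f=240/np.tan(np.radians(c['vfov']/2))
    p=(np.atleast_2d(P)-c['xyz'])@R.from_euler('xyz',c['attitude'],degrees=True).as_matrix()
    return np.c_[c['cx']+f*p[:,0]/p[:,2],c['cy']+f*p[:,1]/p[:,2]]
def T(p,P): return np.asarray(P)@R.from_euler('z',p[2]).as_matrix().T+[p[0],p[1],0]
C=lambda a:np.array(a)/3+[175,205]
c14,s14=.0213,.0053
F=np.array([[.221+c14,-.022,.195+s14],[.221-c14,-.022,.195-s14],[.221-c14,.022,.195-s14],[.221+c14,.022,.195+s14],
  [-.005,-.038,.087],[-.005,.038,.087],[-.117,.061,.014]])
uf=C([[31,84],[110,83],[111,159],[32,160],[474,76],[482,187],[655,233]])
B=np.array([[.065,-.055,.055],[-.065,-.055,.055],[-.065,.055,.055],[.065,.055,.055]])
ub=C([[530,50],[733,38],[748,207],[540,220]])
if __name__=='__main__':
    from itertools import product
    def rf(p): return np.r_[(proj('top',T(p,F))-uf).ravel(),(proj('side',T(p,[[.221,0,.193]]))-[302.5,294.5]).ravel()]
    best=min((least_squares(rf,[.4,.1,y]) for y in(0,1.57,3.14,-1.57)),key=lambda r:r.cost)
    p=best.x; print('feeder',p,np.degrees(p[2]),np.round(best.fun.reshape(-1,2),1).tolist())
    b=least_squares(lambda q:(proj('top',T(q,B))-ub).ravel(),p)
    q=b.x; d=R.from_euler('z',-p[2]).apply([q[0]-p[0],q[1]-p[1],0])
    print('bin',q,'in feeder',d,np.degrees(q[2]-p[2]),np.round(b.fun,1))
    for nm,P in dict(pad=[.221,0,.195],padpressed=[.228,0,.152],home_outer=[-.099,0,.03],outer=[d[0]-.065,d[1],.03],before=[d[0]-.115,0,.03]).items(): print(nm,T(p,[P]).round(4))
E
python3 fit.py
```

```text
feeder [0.52488117 0.00201434 1.59081075] 91.1467422062424 [[-1.0, -0.5], [0.3, -0.4], [0.4, 0.6], [-1.3, 0.8], [0.4, -1.2], [0.5, 1.8], [-1.5, -0.6], [0.1, -2.7]]
bin [ 0.52903952 -0.10649133  1.58088688] in feeder [-0.10856716 -0.00198599  0.        ] -0.5685961670085709 [ 0.5  0.1 -1.1  0.7 -0.5  0.   1.  -0.7]
pad [[0.5205 0.223  0.195 ]]
padpressed [[0.5203 0.23   0.152 ]]
home_outer [[ 0.5269 -0.097   0.03  ]]
outer [[ 0.5303 -0.1715  0.03  ]]
before [[ 0.5294 -0.2215  0.03  ]]
```

The fit puts the bin about 75 mm short of home. I'll approach behind its outer end with the fingers shut.

Request:
play_rows([
  [[0, 0, 0, 0.104], [0, 0, 0, 0.104], [0, 0, 0, 0.104], [0.03, -0.026, 0, 0], [0.03, -0.026, 0, 0]],
], gripper=0)

```text
time: 0.52
ee_pos: [0.2282, -0.4714, 0.2304]
tcp_rot: [-179.9, 0.0, -0.3]
wrist_force: [1.9, -0.5, 1.4]
opening: 0.0257
grasp_force: 0.0
```

Request:
play_rows([
  [[0.03, -0.026, 0, 0], [0.03, -0.026, 0, 0], [0.03, -0.026, 0, 0], [0.03, -0.026, 0, 0], [0.03, -0.026, 0, 0]],
])

```text
time: 0.93
ee_pos: [0.3798, -0.3399, 0.2311]
tcp_rot: [-180.0, 0.0, -0.0]
wrist_force: [0.7, -1.3, -0.4]
opening: -0.0
grasp_force: 0.0
```

Request:
play_rows([
  [[0.03, -0.026, 0, 0], [0.03, -0.026, 0, 0], [0.03, -0.026, 0, 0], [0.03, -0.026, 0, 0], [0.03, -0.026, 0, 0]],
])

```text
time: 1.35
ee_pos: [0.5299, -0.2098, 0.231]
tcp_rot: [-180.0, 0.0, -0.0]
wrist_force: [-0.5, -1.6, -0.1]
opening: -0.0002
grasp_force: 0.0
```

Request:
play_rows([
  [[0, 0.015, 0.04, 0], [0, 0, 0.04, 0], [0, 0, 0.04, 0], [0, 0, 0.04, 0], [0, 0, 0.04, 0]],
])

```text
time: 1.77
ee_pos: [0.5284, -0.2258, 0.0301]
tcp_rot: [-180.0, 0.0, 0.0]
wrist_force: [-0.0, 0.3, -0.4]
opening: 0.0
grasp_force: 0.0
```

Request:
play_rows([
  [[0, -0.005, 0.0, 0], [0, -0.006, 0, 0], [0, -0.006, 0, 0], [0, -0.006, 0, 0], [0, -0.006, 0, 0]],
])

```text
time: 2.18
ee_pos: [0.5304, -0.197, 0.0352]
tcp_rot: [179.9, -0.2, 0.0]
wrist_force: [0.5, 0.6, 0.1]
opening: 0.0001
grasp_force: 0.0
```

```bash
python3 - <<'E'
from h import *
c=snap('top','t1'); im=c['img'][190:310,300:480]
cv2.imwrite('pics/t1c.png',cv2.resize(im,None,fx=4,fy=4,interpolation=cv2.INTER_CUBIC))
E
```

```text
top 55.33542314647693 319.45721433282665 235.77438887426737 [0.37184301 0.02877767 0.92732421] [-167.94657136    0.22512049  -92.42843935] (480, 640, 3)
```

View pics/t1c.png

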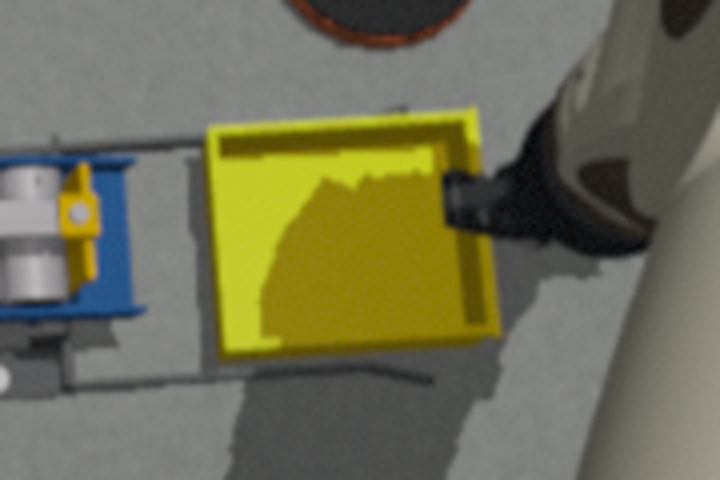

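```bash
python3 - <<'E'
from h import *
from fit import proj
o=bot.get_obs(); print(o['ee_pos'],o['tcp_rot'],o['wrist_force'],o['time'])
x,y,z=o['ee_pos']
P=[[x,y,z],[x-.011,y+.015,z],[x+.011,y+.015,z],[x,y+.015,z+.05],[.53,-.1715,.055],[.53,-.1715,0]]
print(((proj('top',P)-[300,190])*4).round(0))
snap('side','s1')
c=cv2.imread('pics/s1.png')[150:300,260:440]; cv2.imwrite('pics/s1c.png',cv2.resize(c,None,fx=4,fy=4,interpolation=cv2.INTER_CUBIC))
E
```

```text
[ 0.53010183 -0.19602531  0.03477562] [ 1.79952932e+02 -1.90957955e-01  3.56720756e-02] [ 0.56330307  0.43615158 -0.15588773] 2.2333
[[525. 228.]
 [497. 251.]
 [493. 208.]
 [518. 210.]
 [484. 223.]
 [461. 243.]]
side 45.238059724417724 311.7815140326264 238.57303103798512 [0.35967406 0.73313447 0.94843162] [-139.41822147   -0.59977755 -163.22615705] (480, 640, 3)
```

View pics/s1c.png

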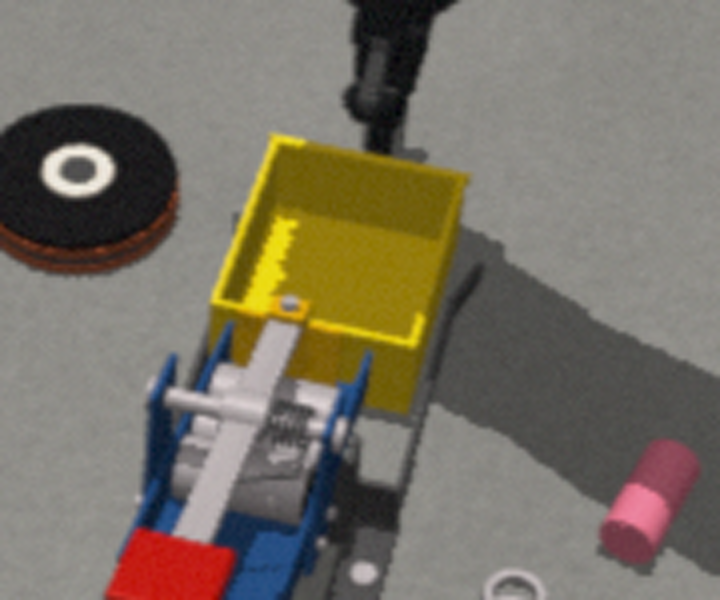

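The fingers are outside the bin's outer wall, at about (380,140) in the side crop. Pushing now.

Request:
play_rows([
  [[0, -0.007, 0, 0], [0, -0.007, 0, 0], [0, -0.007, 0, 0], [0, -0.007, 0, 0], [0, -0.007, 0, 0]],
])

```text
time: 2.7
ee_pos: [0.5291, -0.162, 0.0328]
tcp_rot: [179.9, -0.0, -0.0]
wrist_force: [0.3, -6.1, 4.6]
opening: 0.0005
grasp_force: 2.5
```

Request:
play_rows([
  [[0, -0.006, 0, 0], [0, -0.006, 0, 0], [0, -0.006, 0, 0], [0, -0.006, 0, 0], [0, -0.006, 0, 0]],
])

```text
time: 3.12
ee_pos: [0.5288, -0.1317, 0.0323]
tcp_rot: [180.0, 0.0, -0.0]
wrist_force: [-0.4, -4.8, 3.6]
opening: 0.0001
grasp_force: 2.2
```

Request:
play_rows([
  [[0, -0.002, 0, 0], [0, -0.002, 0, 0], [0, -0.002, 0, 0], [0, -0.002, 0, 0], [0, -0.002, 0, 0]],
])

```text
time: 3.53
ee_pos: [0.5288, -0.1221, 0.0322]
tcp_rot: [-180.0, 0.0, -0.0]
wrist_force: [0.7, -3.5, 3.1]
opening: -0.0001
grasp_force: 2.1
```

Request:
play_rows([
  [[0, -0.002, 0, 0], [0, -0.002, 0, 0], [0, -0.002, 0, 0], [0, -0.002, 0, 0], [0, -0.002, 0, 0]],
])

```text
time: 3.95
ee_pos: [0.5288, -0.112, 0.0322]
tcp_rot: [-180.0, 0.0, -0.0]
wrist_force: [-0.8, -3.7, 3.1]
opening: 0.0
grasp_force: 2.0
```

Request:
play_rows([
  [[0, -0.001, 0, 0], [0, -0.001, 0, 0], [0, -0.001, 0, 0], [0, -0.001, 0, 0], [0, -0.001, 0, 0]],
])

```text
time: 4.37
ee_pos: [0.53, -0.1095, 0.0332]
tcp_rot: [179.7, -0.2, -0.1]
wrist_force: [2.2, -21.4, 6.7]
opening: -0.0002
grasp_force: 10.7
```

Force rose to 21 N exactly where home was predicted, so the bin is seated. Next: back off, rise, then check.

Request:
play_rows([
  [[0, 0.004, 0, 0], [0, 0.01, 0, 0], [0, 0.02, 0, 0], [0, 0.03, 0, 0], [0, 0.02, 0, 0]],
])

```text
time: 4.78
ee_pos: [0.5284, -0.1924, 0.0317]
tcp_rot: [-179.9, 0.0, 0.0]
wrist_force: [0.4, -0.6, -0.1]
opening: -0.0001
grasp_force: 0.0
```

Request:
play_rows([
  [[0, 0, -0.04, 0], [0, 0, -0.04, 0], [0, 0, -0.04, 0], [0, 0, -0.04, 0], [0, 0, -0.04, 0]],
])

```text
time: 5.2
ee_pos: [0.5282, -0.191, 0.2336]
tcp_rot: [-179.9, 0.0, -0.0]
wrist_force: [0.4, -1.9, -0.2]
opening: 0.0001
grasp_force: 0.0
```

Request:
play_rows([
  [[0, 0, -0.03, 0], [0, 0, -0.03, 0], [-0.03, 0, 0, 0], [-0.03, 0, 0, 0], [-0.03, 0, 0, 0]],
])

```text
time: 5.62
ee_pos: [0.4383, -0.191, 0.2918]
tcp_rot: [-179.9, 0.0, 0.0]
wrist_force: [-0.8, -0.2, 0.9]
opening: 0.0002
grasp_force: 0.0
```

```bash
python3 - <<'E'
from h import *
c=snap('top','t2'); im=c['img'][190:310,300:480]
cv2.imwrite('pics/t2c.png',cv2.resize(im,None,fx=4,fy=4,interpolation=cv2.INTER_CUBIC))
from fit import *
p=[.52488,.00201,1.5908]
print(((proj('top',T(p,B+[-.034,0,0]))-[300,190])*4).round(0))
E
```

```text
top 55.33542314647693 319.45721433282665 235.77438887426737 [0.37184301 0.02877767 0.92732421] [-167.94657136    0.22512049  -92.42843935] (480, 640, 3)
[[ 56. 142.]
 [321. 125.]
 [341. 349.]
 [ 70. 366.]]
```

View pics/t2c.png

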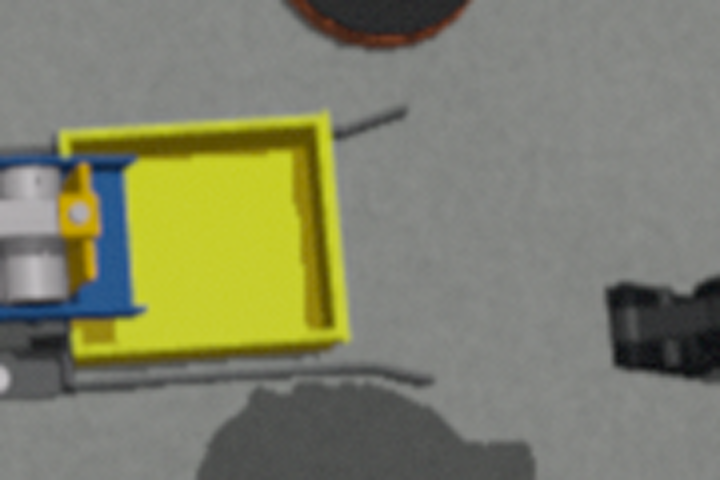

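The bin now sits under the mouth, with its outer corners at (330,113) and (350,340). Those match the predicted home corners within fit error, and the hard stop agrees. Moving over the pad.

Request:
play_rows([
  [[0.008, -0.038, 0, 0], [0.008, -0.038, 0, 0], [0.008, -0.038, 0, 0], [0.008, -0.038, 0, 0], [0.008, -0.038, 0, 0]],
])

```text
time: 6.08
ee_pos: [0.4786, 0.0006, 0.292]
tcp_rot: [-179.9, 0.0, 0.0]
wrist_force: [0.5, -0.8, 0.9]
opening: -0.0
grasp_force: 0.0
```

Request:
play_rows([
  [[0.007, -0.038, 0, 0], [0.007, -0.038, 0, 0], [0.007, -0.038, 0, 0], [0.007, -0.038, 0, 0], [0.007, -0.038, 0, 0]],
])

```text
time: 6.5
ee_pos: [0.5112, 0.0934, 0.2974]
tcp_rot: [-175.7, 0.1, 8.1]
wrist_force: [-0.1, -0.7, -0.3]
opening: 0.0003
grasp_force: 0.0
```

Request:
play_rows([
  [[0.007, -0.038, 0, 0], [0, 0, 0.02, 0], [0, 0, 0.02, 0], [0, 0, 0.015, 0], [0, 0, 0.015, 0]],
])

```text
time: 6.92
ee_pos: [0.515, 0.1153, 0.2294]
tcp_rot: [-174.8, 0.2, 9.9]
wrist_force: [-0.0, 0.6, 0.0]
opening: -0.0003
grasp_force: 0.0
```

```bash
python3 - <<'E'
from h import *
print(bot.get_obs()['ee_pos'])
a=snap('top','t3')['img'][190:290,160:360]; b=snap('side','s3')['img'][200:340,240:400]
a=cv2.resize(a,(800,400)); b=cv2.resize(b[:70*2],(0,0),fx=2.4,fy=2.4)
cv2.imwrite('pics/p3.png',a)
cv2.imwrite('pics/p3.png',np.vstack([cv2.resize(a,(500,250)),np.hstack([b,np.zeros((b.shape[0],500-b.shape[1],3),'uint8')])]))
E
```

```text
[0.51499415 0.11530529 0.22941601]
top 55.33542314647693 319.45721433282665 235.77438887426737 [0.37184301 0.02877767 0.92732421] [-167.94657136    0.22512049  -92.42843935] (480, 640, 3)
side 45.238059724417724 311.7815140326264 238.57303103798512 [0.35967406 0.73313447 0.94843162] [-139.41822147   -0.59977755 -163.22615705] (480, 640, 3)
```

View pics/p3.png

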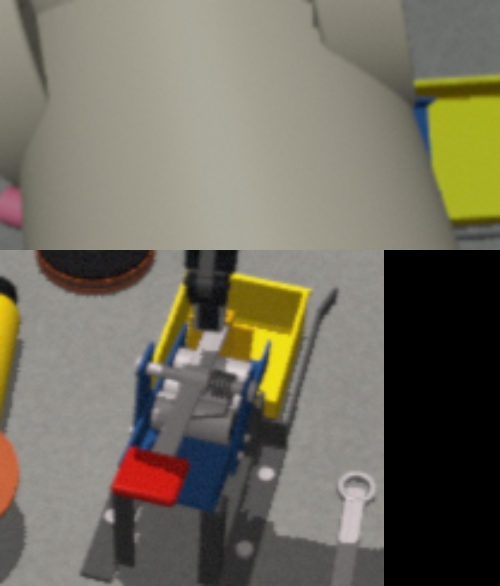

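```bash
python3 - <<'E'
from h import *
o=bot.get_obs();print(o['q'].round(1),o['ee_pos'],o['tcp_rot'],o['wrist_force'])
E
```

```text
[  9.8   2.    6.5  94.8   5.2 179.9] [0.51429907 0.11503954 0.22822481] [-174.77453711    0.34593278    9.87649795] [0.31261744 0.36292479 0.26587339]
```

Request:
play_rows([
  [[0, 0, -0.02, 0], [0, 0, -0.02, 0], [0, 0, 0, 0], [0, 0, 0, 0], [0, 0, 0, 0]],
])

```text
time: 7.43
ee_pos: [0.5162, 0.1115, 0.271]
tcp_rot: [-174.8, 0.1, 9.8]
wrist_force: [0.8, -0.2, 0.0]
opening: -0.0001
grasp_force: 0.0
```

```bash
python3 - <<'E'
from h import *
o=bot.get_obs();print(o['q'].round(1),o['ee_pos'],o['tcp_rot'],o['wrist_force'])
E
```

```text
[  9.4   3.   12.3  99.4   5.2 179.5] [0.51615101 0.11149974 0.27096329] [-1.74804185e+02  6.30703515e-02  9.84695052e+00] [ 0.83631023 -0.20607474  0.02396154]
```

Joint 6 hit its 180° limit, so I'm turning the tool to yaw of about 90°.

Request:
play_rows([
  [[0, 0, 0, -0.12], [0, 0, 0, -0.12], [0, 0, 0, -0.12], [0, 0, 0, -0.12], [0, 0, 0, -0.12]],
])

```text
time: 7.85
ee_pos: [0.5158, 0.1115, 0.2701]
tcp_rot: [-175.6, -2.8, 44.5]
wrist_force: [-0.3, 0.8, -0.1]
opening: 0.0002
grasp_force: 0.0
```

Request:
play_rows([
  [[0, 0, 0, -0.12], [0, 0, 0, -0.12], [0, 0, 0, -0.12], [0, 0, 0, -0.12], [0, 0, 0, -0.12]],
])

```text
time: 8.27
ee_pos: [0.5157, 0.1115, 0.2701]
tcp_rot: [-178.0, -4.8, 78.9]
wrist_force: [-0.1, -0.2, 0.2]
opening: 0.0002
grasp_force: 0.0
```

Request:
play_rows([
  [[0, 0, 0, -0.1], [0, 0, 0, -0.1], [0, 0, 0, 0], [0, 0, 0, 0], [0, 0, 0, 0]],
])

```text
time: 8.68
ee_pos: [0.5159, 0.1115, 0.2705]
tcp_rot: [-179.0, -5.1, 89.8]
wrist_force: [0.1, -0.1, 0.5]
opening: 0.0002
grasp_force: 0.0
```

Request:
play_rows([
  [[0.028, 0.001, 0, 0], [0.028, 0.001, 0, 0], [0.028, 0.001, 0, 0], [0.027, 0.002, 0, 0], [0, 0, 0, 0]],
])

```text
time: 9.1
ee_pos: [0.5209, 0.2258, 0.2803]
tcp_rot: [-179.0, -5.1, 90.0]
wrist_force: [0.5, 0.4, 0.7]
opening: 0.0001
grasp_force: 0.0
```

Request:
play_rows([
  [[0, 0, 0.02, 0], [0, 0, 0.02, 0], [0, 0, 0.02, 0], [0, 0, 0, 0], [0, 0, 0, 0]],
])

```text
time: 9.52
ee_pos: [0.5195, 0.227, 0.2204]
tcp_rot: [-178.9, -5.0, 89.9]
wrist_force: [0.4, 0.4, 0.9]
opening: -0.0001
grasp_force: 0.0
```

```bash
python3 - <<'E'
from h import *
o=bot.get_obs();print(o['q'].round(1),o['ee_pos'],o['tcp_rot'],o['wrist_force'])
b=snap('side','s4')['img'][200:340,220:400]
cv2.imwrite('pics/p4.png',cv2.resize(b,None,fx=4,fy=4,interpolation=cv2.INTER_CUBIC))
E
```

```text
[ 21.1   6.1  10.   93.    5.1 111.1] [0.51945096 0.22700745 0.2203525 ] [-178.9395104    -5.04460292   89.93203752] [0.42965159 0.41323733 0.90111103]
side 45.238059724417724 311.7815140326264 238.57303103798512 [0.35967406 0.73313447 0.94843162] [-139.41822147   -0.59977755 -163.22615705] (480, 640, 3)
```

View pics/p4.png

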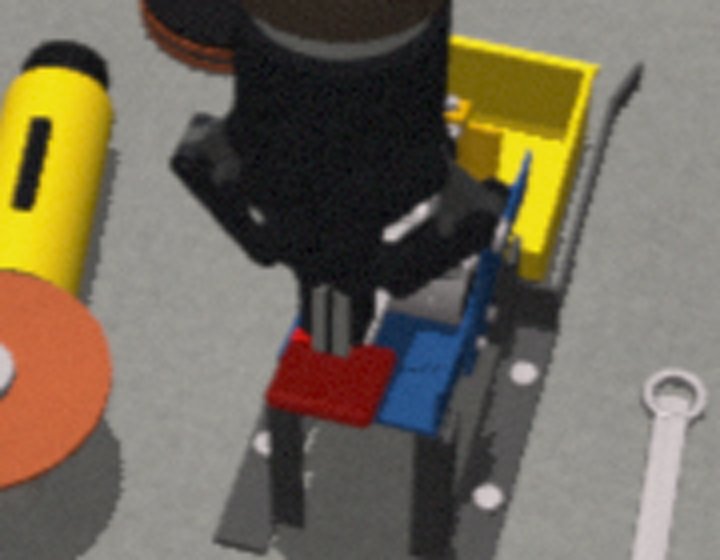

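The shut fingertips, at (330,355) in the crop, stand above the red pad, which is centred at about (333,385). Pressing now.

Request:
play_rows([
  [[0, 0, 0.013, 0], [0, 0, 0.013, 0], [0, 0, 0.013, 0], [0, 0, 0.012, 0], [0, 0, 0.01, 0]],
])

```text
time: 9.98
ee_pos: [0.52, 0.2334, 0.1613]
tcp_rot: [-179.2, -5.2, 90.0]
wrist_force: [2.9, 2.3, 5.5]
opening: 0.0
grasp_force: 2.6
```

Request:
play_rows([
  [[0, 0, 0.002, 0], [0, 0, 0.002, 0], [0, 0, 0.002, 0], [0, 0, 0.001, 0], [0, 0, 0.001, 0]],
])

```text
time: 10.4
ee_pos: [0.5195, 0.2333, 0.1533]
tcp_rot: [-179.2, -5.1, 90.0]
wrist_force: [3.7, -1.0, 8.6]
opening: 0.0
grasp_force: 3.9
```

Request:
play_rows([
  [[0, 0, 0.001, 0], [0, 0, 0.001, 0], [0, 0, 0, 0], [0, 0, 0, 0], [0, 0, 0, 0]],
])

```text
time: 10.82
ee_pos: [0.5196, 0.2334, 0.1528]
tcp_rot: [-179.2, -5.1, 90.0]
wrist_force: [0.1, -2.1, 14.6]
opening: -0.0001
grasp_force: 7.0
```

Request:
play_rows([
  [[0, 0, 0, 0], [0, 0, 0, 0], [0, 0, 0, 0], [0, 0, 0, 0], [0, 0, 0, 0]],
])

```text
time: 11.23
ee_pos: [0.5196, 0.2334, 0.1528]
tcp_rot: [-179.2, -5.1, 90.0]
wrist_force: [0.3, -2.4, 15.3]
opening: 0.0001
grasp_force: 7.0
```

Request:
play_rows([
  [[0, 0, 0, 0], [0, 0, 0, 0], [0, 0, 0, 0], [0, 0, 0, 0], [0, 0, 0, 0]],
])

```text
time: 11.65
ee_pos: [0.5196, 0.2334, 0.1528]
tcp_rot: [-179.2, -5.1, 90.0]
wrist_force: [-0.1, -2.7, 14.0]
opening: 0.0004
grasp_force: 7.0
```

Request:
play_rows([
  [[0, 0, 0, 0], [0, 0, 0, 0], [0, 0, 0, 0], [0, 0, 0, 0], [0, 0, 0, 0]],
])

```text
time: 12.07
ee_pos: [0.5196, 0.2334, 0.1528]
tcp_rot: [-179.2, -5.1, 90.0]
wrist_force: [-0.3, -1.8, 13.5]
opening: 0.0002
grasp_force: 7.0
```

```bash
python3 - <<'E'
from h import *
a=snap('top','t5')['img'][190:310,300:480]; b=snap('side','s5')['img'][160:320,230:410]
a=cv2.resize(a,(400,267)); b=cv2.resize(b,(400,356))
cv2.imwrite('pics/p5.png',np.hstack([np.vstack([a,np.zeros((89,400,3),'uint8')]),b]))
E
```

```text
top 55.33542314647693 319.45721433282665 235.77438887426737 [0.37184301 0.02877767 0.92732421] [-167.94657136    0.22512049  -92.42843935] (480, 640, 3)
side 45.238059724417724 311.7815140326264 238.57303103798512 [0.35967406 0.73313447 0.94843162] [-139.41822147   -0.59977755 -163.22615705] (480, 640, 3)
```

View pics/p5.png

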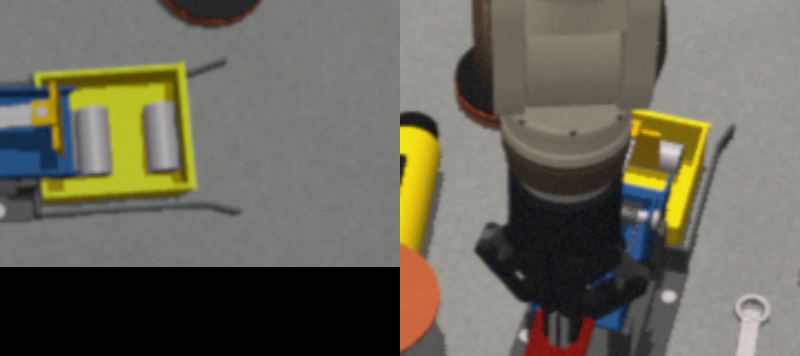

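Two sleeves show in the bin, and the third could be under the lip. I'll hold a little longer, then release and clear the view.

Request:
play_rows([
  [[0, 0, 0, 0], [0, 0, 0, 0], [0, 0, 0, 0], [0, 0, 0, 0], [0, 0, 0, 0]],
])

```text
time: 12.58
ee_pos: [0.5196, 0.2334, 0.1528]
tcp_rot: [-179.2, -5.1, 90.0]
wrist_force: [-0.2, -3.2, 14.1]
opening: 0.0002
grasp_force: 7.0
```

Request:
play_rows([
  [[0, 0, 0, 0], [0, 0, 0, 0], [0, 0, 0, 0], [0, 0, 0, 0], [0, 0, 0, 0]],
])

```text
time: 13.0
ee_pos: [0.5196, 0.2334, 0.1528]
tcp_rot: [-179.2, -5.1, 90.0]
wrist_force: [0.7, -1.5, 14.5]
opening: 0.0002
grasp_force: 7.0
```

Request:
play_rows([
  [[0, 0, -0.01, 0], [0, 0, -0.01, 0], [0, 0, -0.01, 0], [0, 0, -0.01, 0], [0, 0, -0.01, 0]],
])

```text
time: 13.42
ee_pos: [0.5195, 0.2289, 0.2008]
tcp_rot: [-179.0, -5.1, 90.0]
wrist_force: [-0.5, 0.5, -0.4]
opening: 0.0001
grasp_force: 0.0
```

Request:
play_rows([
  [[0, 0, -0.03, 0], [0, 0, -0.03, 0], [0, 0, -0.03, 0], [0, 0, -0.03, 0], [0, 0, -0.02, 0]],
])

```text
time: 13.83
ee_pos: [0.5217, 0.2166, 0.3425]
tcp_rot: [-179.1, -5.1, 90.0]
wrist_force: [0.7, 0.5, 0.8]
opening: -0.0001
grasp_force: 0.0
```

Request:
play_rows([
  [[0.02, -0.035, 0, 0], [0.02, -0.035, 0, 0], [0.02, -0.035, 0, 0], [0.02, -0.035, 0, 0], [0.02, -0.035, 0, 0]],
])

```text
time: 14.25
ee_pos: [0.3452, 0.3164, 0.3514]
tcp_rot: [-179.0, -5.1, 90.0]
wrist_force: [0.3, 0.7, -0.1]
opening: 0.0004
grasp_force: 0.0
```

```bash
python3 - <<'E'
from h import *
o=bot.get_obs(); print(o['ee_pos'],o['q'].round(1))
a=snap('top','t6')['img'][195:315,180:450]; b=snap('side','s6')['img'][160:360,230:430]
a=cv2.resize(a,(800,356)); b=cv2.resize(b,(240,240)); 
cv2.imwrite('pics/p6.png',np.vstack([a,np.hstack([b,cv2.resize(cv2.imread('pics/t6.png'),(560,240))])]))
E
```

```text
[0.34515162 0.31640489 0.35136387] [ 39.8  -4.2  14.5 106.2   4.5 129.8]
top 55.33542314647693 319.45721433282665 235.77438887426737 [0.37184301 0.02877767 0.92732421] [-167.94657136    0.22512049  -92.42843935] (480, 640, 3)
side 45.238059724417724 311.7815140326264 238.57303103798512 [0.35967406 0.73313447 0.94843162] [-139.41822147   -0.59977755 -163.22615705] (480, 640, 3)
```

```bash
python3 - <<'E'
import cv2,numpy as np
# arm (beige) coverage over chute and bin areas in the new top picture vs first
a=cv2.imread('pics/top0.png').astype(int); b=cv2.imread('pics/t6.png').astype(int)
d=np.abs(a-b).max(2)>40
for r in [(225,280,180,230),(225,275,230,270),(225,275,270,335),(210,285,335,370),(210,285,370,425)]:
    y0,y1,x0,x1=r; print(r,d[y0:y1,x0:x1].mean().round(2), b[y0:y1,x0:x1].reshape(-1,3).mean(0).round())
E
```

```text
(225, 280, 180, 230) 0.0 [ 98. 101. 137.]
(225, 275, 230, 270) 0.01 [116.  91.  71.]
(225, 275, 270, 335) 0.34 [105.  97.  82.]
(210, 285, 335, 370) 0.46 [ 76. 153. 152.]
(210, 285, 370, 425) 0.69 [112. 132. 131.]
```

The pad area is unchanged from the start, so the lever is back at rest. The chute area changed, as it should once the sleeves have gone. Last picture:

View pics/p6.png

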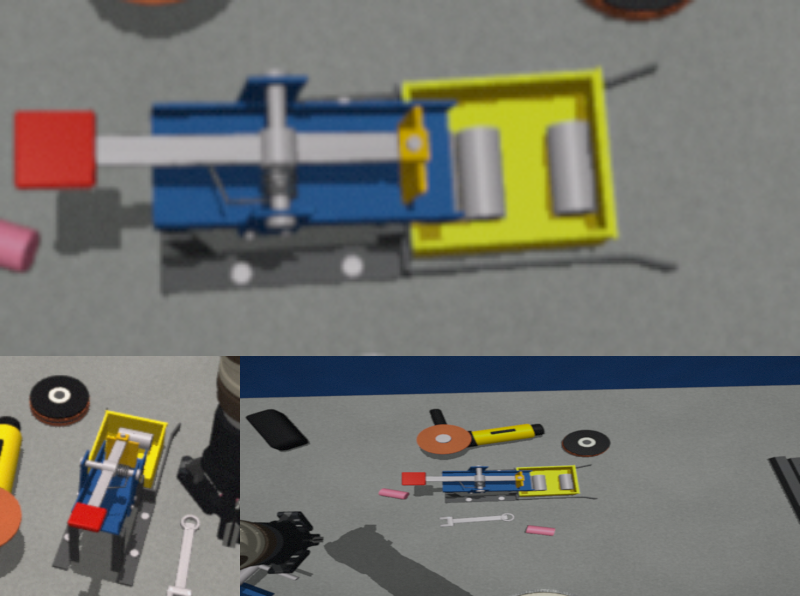

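The chute is empty, the gate (413,150) is shut, and the pad is back up. Two sleeves are visible in the bin; the third is out of sight under the lip, and none lies on the bench. The bin's outer corner is still at (382,218), the same as right after the push.

```bash
python3 -c "
from workcell import bot
print(bot.job_done())"
```

```text
the job is handed in; nothing more can be done
None
```

The job is handed in at about 14 s: the bin was pushed against its stop, the chute is empty with two sleeves seen in the bin (the third not seen, presumed in the bin under the lip), and the lever is back up with the gate shut.

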